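# Unlock the spice mill's cup and lift it off

## Task

Take the steel cup off the spice mill for washing: press the red release button fully home, twist the cup counter-clockwise (seen from above), at most a quarter turn, until you feel it come up gently against its stop, ease off the stop a hair, and lift it straight off. Do not force anything: never push hard on the button, never lean on the stop, never pull the cup up while it is still caught in the mount. Stand the cup upright on the floor of the blue tray, let go, and leave the salt shaker, mug, dough scraper and black-lidded jar where they are.

Things in the scene. Friction and masses are not known exactly. Their poses are not given: they have to be found in the camera images.
- mill: Grey bench spice mill, fixed to the worktop. Origin on the worktop under the vertical axis of the bayonet mount, z up; housing 124 mm (x) by 158 mm (y, from -100 to +58), 52 mm high; at its -y end stands a button block, 70 by 54 mm, 96 mm high, centred 73 mm from the axis. More than 25 N on the mill or its parts from the cup or the fingers is too much.
- mill_mount (a point): On the mount axis, 75 mm above the worktop, at the top of the round collar (80 mm across); axes as the mill's. Two lips in it (underside 68, top 74 mm high) hold the cup's lugs, two slots let them out. Slots and stops lie at an angle that differs each time and is not measured: after 30 to 83 degrees the lugs meet rubber stops (0.1 N m per degree), and are then in the slots with some 3 degrees to spare each way.
- mill_spring (a point): On the mount axis, 62 mm high: here the cup's underside sits on a sprung seat that pushes it up against the lips with about 6 N. Turning drags a little (0.05 to 0.2 N m); a cup left loose pops up 2 mm once its lugs are in the slots. Lifting it free changes the force by up to 9 N (spring and weight), more if the lugs rub on a stop or catch under a lip. Sideways play about 2 mm.
- release_button (a joint): Travel of the red release button, m: 0 = out (latched), 0.009 = fully home. It moves straight down, resists with about 5 N of friction over its whole way to a hard end stop, and stays down by itself. At 0 its brass latch pin blocks one lug; the cup can be turned once it is home.
- button_top (a point): Centre of the top face of the red button (28 mm across), 74 mm from the mount axis toward the mill's -y, 112 mm above the worktop when out, 103 mm when home.
- cup: Steel cup, loose, 0.2 to 0.33 kg, 112 mm tall; origin at the centre of its underside, z up. Neck 44 mm across (lowest 17 mm) with two lugs along y at the very bottom (62 mm over both, 10 wide, 6 thick), body 56 mm across, black lid 58 mm across at 70 to 78 mm height. At first locked in the mount, axes parallel to the mill's, underside 62 mm above the worktop.
- cup_grip (a point): Centre of the black bar grip on the cup's lid (orange stripe on top): 50 mm long (x), 20 mm thick (y), from 78 to 112 mm above the cup's underside. The point is on the cup's axis, 95 mm above its underside; axes as the cup's (the bar is pinched across y).
- tray: Blue plastic tray, loose, 0.25 kg, 98 (x) by 138 mm (y), 35 mm high; origin at the centre of its underside. Inside 70 by 110 mm between walls, floor 2 mm thick.
- salt_shaker: Salt shaker, 44 mm across, 90 mm high; origin at the centre of its underside.
- mug: Green and white mug, 78 by 116 by 101 mm with its handle; origin at the centre of its underside.
- scraper: Dough scraper with wooden handle lying flat, 100 by 145 by 24 mm; origin at the centre of its underside.
- tin: Jar with a black lid, 83 mm across, 128 mm high; origin at the centre of its underside.

How it is judged (in metres and radians):
On the way, in this order (a step that is already met when the one before it is completed fails the run):
1. the release button is pressed home while the cup is still locked (value of joint release_button above 0.0075 m and angle between the x axis of cup and the x axis of mill, either way round below 0.15 rad), for 0.1 s.
2. the cup is twisted to its release position in the mount (angle between the x axis of cup and the x axis of mill, either way round above 0.35 rad and z of cup in the frame of mill below 0.072 m and horizontal distance between cup and mill below 0.006 m), for 0.1 s.
3. the cup is lifted out of the mount (z of cup in the frame of mill above 0.085 m and angle between cup's own z axis and vertical below 0.3 rad), for 0.05 s.
At the end, for the whole second after the job is handed in: The cup stands upright (within 0.1 rad) and at rest on the floor of the blue tray (underside less than 6 mm above the tray's, between its walls), the tray flat on the worktop, and the cup is released (x of cup in the frame of tray between -0.02 and 0.02 m and y of cup in the frame of tray between -0.04 and 0.04 m and z of cup in the frame of tray below 0.006 m and angle between each of cup, tray's own z axis and vertical below 0.1 rad and height (world z) of tray below 0.01 m and linear speed of each of cup, tray below 0.02 m/s); the robot touches nothing.
It fails at once if the cup bears on the mount (latch pin, stop or lips) with more than 25 N (contact force between cup and mill above 25 N).
It fails at once if the fingers push on the button or mill with more than 25 N (contact force between the fingers and mill above 25 N).
It fails at once if the salt shaker, mug, dough scraper or black-lidded jar is moved by more than 3 cm or tipped (distance of any of salt_shaker, mug, scraper, tin from where it was at the start of the episode above 0.03 m or angle between any of salt_shaker, mug, scraper, tin's own z axis and vertical above 0.3 rad).
It also fails if it takes over 70 s, if anything falls off the work surface, if the arm or the gripper's body presses on something with over 40 N, if the wrist force passes 120 N, or if a joint passes its speed limit or range.

## Robot

A 6-joint arm with a two-finger parallel gripper is mounted at the origin on a cart in front of the work surface, level with it; the furniture and walls round the work are solid. World frame = base frame: x ahead of the robot, y to its left, z up, the work surface at z = 0. Lengths are in m, angles in degrees, forces in N, time in s.
With the tool pointing down it reaches from about 0.4 to 0.825 m from the base axis. Payload 7 kg.
Tool frame: the origin (TCP) lies at the very end of the fingers, on their centre line; the grasp point (between the pads) lies 19 mm behind it (ctrl.grip_depth is the distance from the TCP to the grasp point, in m); z points along the fingers, y is the line along which they close (so a half turn about z gives the same grasp; the last joint's range is limited). The gripper opens to 88 mm and grips with 3 to 60 N. Pads are 19 mm wide; open, the fingers measure 130 mm over their backs; the gripper's body (78 mm by 193 mm) begins 47 mm behind the grasp point.
Start: joints at [-53.852, 20.546, 0.682, 0, -70.136, -16.507], TCP at [0.227, -0.636, 0.227] pointing down, gripper open.
Joint ranges: [-176.03, 176.03], [-82.01, 121.73], [-58.28, 71.71], [-173.87, 95.51], [-174.79, -0.11], [-173.66, 173.66]. Speed limits (degrees/s): [136.94, 136.94, 172.46, 180, 180, 180].

## Interface

Orientations are given as [roll, pitch, yaw] about the fixed x, y, z axes, in that order (R = Rz(yaw) Ry(pitch) Rx(roll)).
In Python, from plant import get_obs, eyes, ctrl, spotter gives the robot as it stands.
- The arm moves only by the shell command python3 -m crank 'ROWS'. ROWS is JSON, one flat list of numbers, 7 for each row, row after row: the turn, a rotation vector about the tool's x, y, z in rad, then the shift along the tool's x, y, z in mm, then the opening, from 0 (shut) to 1 (fully open). A call has 1 to 5 rows; each row shifts and turns the commanded pose from where the row before left it, along the tool's axes as they then stand; what a row does not reach is not made up. A row lasts 1/8 s, in which the tool goes at most 62.5 mm and 10.7 degrees, less where a joint would pass 70% of its speed; a pose out of reach is approached as far as the arm can. A call is refused whole if a number of a shift passes 62.5 or a number of a turn 0.188, either way. A call with a gripper value outside its range is refused whole. The fingers move at their own pace and stop on an object; the grip force is fixed at half the most. Time passes only in rows, so rows that do not move let the fingers close. It gives the time, the measured TCP pose, the force, the opening and the grip force at its end, in the units of the state.
- get_obs(): the state, without advancing time (a new reading comes with each control period).
- eyes.snapshot(name): name is "side" or "top" or "wrist"; returns the picture (420x560x3 uint8, blue, green, red); there is no depth.
- eyes.camera_model(name): a dict with "fx", "fy", "cx", "cy" (pixels), "extrinsics" (4x4, takes a point from camera to world coordinates). Camera axes: x right, y down, z forward; pixel columns grow to the right and rows downward; lengths in m; the calibration is good to about 2 mm. A picture is of the moment at which its call begins: read the wrist's pose just before it. camera_model takes no time and is no camera call; for the wrist camera it gives the pose at the moment of the call.
- ctrl.close_job(): hands the job in; it is judged then, once.
Trained networks look in the newest picture that a camera, given by its name, has taken for a name from the list of things; names that differ only in an ending like _2 or _b are one class to them, and where a whole thing is asked for, a point or a joint stands for the part that bears it (a point fixed in the world has none). Each returns a list of dicts, best first, with "p" (0 to 1); they miss things now and then, are a little off and sometimes report something else, mostly with a low value. They report only what shows in the picture. A call takes as long as a camera call.
- spotter.outline_of(camera, target): "region" (420x560 bool, what is visible of it) and "rect" ([left, top, width, height] in pixels, round what is visible of it).
- spotter.place_of(camera, target): "location" ([column, row] in pixels: a listed point, or the origin of a listed thing).
The state is a dict: "clock": time; "joint_pos": joint angles; "qvel": joint speeds; "tau": joint torques, N m; "tool_pos": TCP position; "orientation": TCP orientation; "force": force on the tool from outside, world axes, zero at the start; "moment": the same for the moment, N m; "opening": finger opening in m; "gripper_force": force on a finger pad.
Only numpy, scipy, OpenCV 4.12 (cv2) and the standard library are available. Lean on these libraries where they do the work, as an engineer would, in place of code of your own. Each camera call takes 0.05 s, during which the arm holds its last target. There are 200 camera calls.

## Working session

There is one attempt and no reset: what is moved stays moved. The work goes in short steps, Python scripts to look and compute and a shell command to move; the robot and the scene stay as the last step left them, time stands still between calls to the robot, and variables do not carry over. Pictures are saved under pics/ and viewed, at most 10 in all, crops included, and the job is handed in when it is done.

```bash
ls; mkdir -p pics; cat > h.py <<'E'
import numpy as np, cv2
from plant import get_obs, eyes, ctrl, spotter
from scipy.spatial.transform import Rotation as R
def ray(cam,px):
    m=eyes.camera_model(cam); E=np.array(m["extrinsics"])
    d=np.array([(px[0]-m["cx"])/m["fx"],(px[1]-m["cy"])/m["fy"],1.]); d=E[:3,:3]@d
    return E[:3,3],d/np.linalg.norm(d)
def atz(cam,px,z):
    o,d=ray(cam,px); return o+d*(z-o[2])/d[2]
def tri(rays):
    A=sum(np.eye(3)-np.outer(d,d) for o,d in rays); b=sum((np.eye(3)-np.outer(d,d))@o for o,d in rays)
    p=np.linalg.solve(A,b); return p,[float(np.linalg.norm(np.cross(p-o,d))) for o,d in rays]
E
python3 - <<'E'
from h import *
np.set_printoptions(precision=4,suppress=True)
ims={c:eyes.snapshot(c) for c in ("side","top","wrist")}
for c,i in ims.items(): cv2.imwrite(f"pics/{c}0.png",i)
for c in ("side","top","wrist"): print(c,np.array(eyes.camera_model(c)["extrinsics"])[:3,3])
for t in ("mill","mill_mount","button_top","cup","cup_grip","tray","salt_shaker","mug","scraper","tin"):
    rs=[]
    for c in ("side","top"):
        l=spotter.place_of(c,t)
        print(t,c,[(np.round(x["location"]),round(x["p"],2)) for x in l[:2]])
        if l: rs.append(ray(c,l[0]["location"]))
    if len(rs)==2: print("   ",*tri(rs))
o=get_obs(); print(o)
E
```

```text
pics
side [0.6463 0.8168 0.9411]
top [ 0.5214 -0.1043  1.5112]
wrist [ 0.1479 -0.6652  0.384 ]
mill side [(array([312., 248.]), 0.68)]
mill top [(array([275., 248.]), 0.98)]
    [ 0.5086 -0.0933  0.0065] [0.0033587745393715658, 0.0033587745393712388]
mill_mount side [(array([312., 230.]), 0.81)]
mill_mount top [(array([278., 250.]), 0.89)]
    [ 0.5087 -0.1038  0.0668] [9.061446297193149e-05, 9.061446297197423e-05]
button_top side [(array([308., 200.]), 0.55)]
button_top top [(array([302., 247.]), 0.57)]
    [ 0.5183 -0.1672  0.1194] [0.0009994412849868145, 0.0009994412849868228]
cup side [(array([310., 234.]), 0.76), (array([255., 188.]), 0.19)]
cup top [(array([273., 251.]), 0.8)]
    [ 0.5106 -0.0908  0.0605] [0.0046980543731791795, 0.004698054373179203]
cup_grip side [(array([310., 206.]), 0.91)]
cup_grip top [(array([273., 250.]), 0.63)]
    [ 0.5154 -0.0914  0.16  ] [0.006211557599199452, 0.006211557599199495]
tray side [(array([299., 339.]), 0.91), (array([230., 299.]), 0.49)]
tray top [(array([171., 230.]), 0.72)]
    [0.5606 0.202  0.0102] [0.00027056983104625825, 0.00027056
[... 370 characters left out ...]
0.0037760541579088054]
tin side [(array([256., 189.]), 0.59), (array([227., 256.]), 0.41)]
tin top [(array([370., 196.]), 0.83)]
    [ 0.6635 -0.3654 -0.0036] [0.0007550916052050654, 0.0007550916052048848]
{'clock': 1.15, 'joint_pos': array([-53.8528,  20.5469,   0.6829,   0.0014, -70.1376, -16.5071]), 'qvel': array([ 0.0129,  0.0604, -0.1105, -0.0725,  0.0386,  0.1882]), 'tau': array([  0.0002, -58.2388,  29.3309,   7.0026,   0.0125,  -0.    ]), 'tool_pos': array([ 0.2268, -0.6357,  0.2266]), 'orientation': array([ 179.9988,   -0.0017, -160.3594]), 'force': array([ 0.5444, -0.4984, -0.2763]), 'moment': array([ 0.0328, -0.0075,  0.0396]), 'gripper_force': 0.0, 'opening': 0.08782289840947653}
```

```bash
python3 - <<'E'
import cv2
t=cv2.imread("pics/top0.png");s=cv2.imread("pics/side0.png")
cv2.imwrite("pics/tc.png",cv2.resize(t[150:330,130:370],(800,600),interpolation=cv2.INTER_CUBIC))
E
```

```text
(no output)
```

View pics/tc.png

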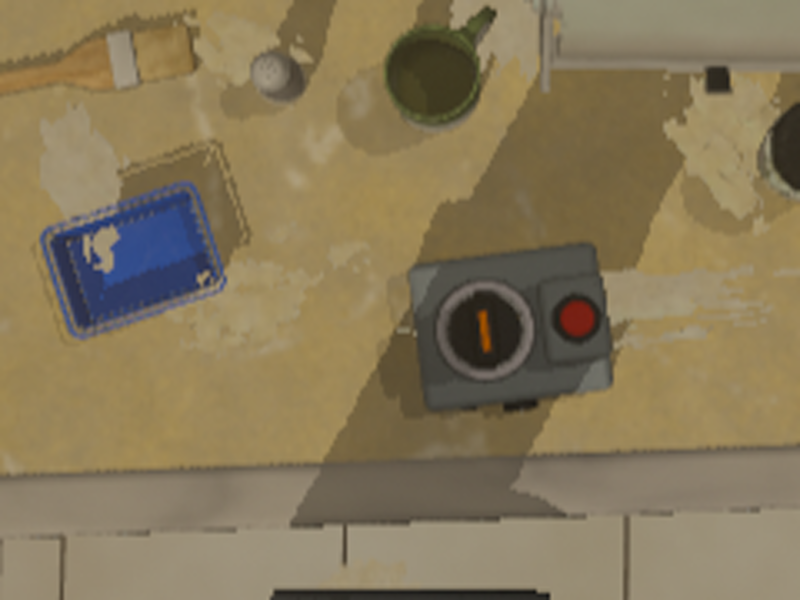

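View pics/side0.png

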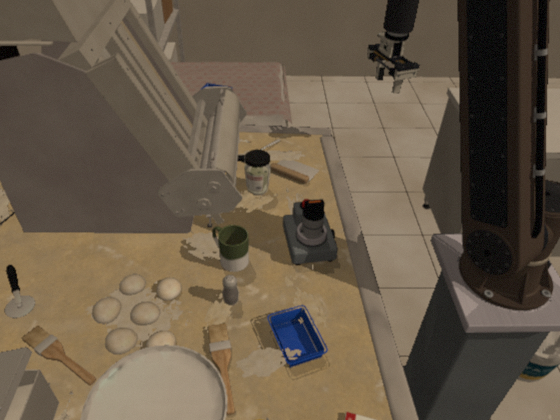

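The top view shows the mill with the button toward world -y (red at about px 302,246), the orange stripe at about (275,250) and the tray at about (170,228), turned by about 15°. In the side view a grey appliance stands behind the mill, and the mug and salt shaker are beyond the tray. I'll refine these positions with colour segmentation.

```bash
python3 - <<'E'
from h import *
np.set_printoptions(precision=4,suppress=True)
def seg(im,lo,hi,box):
    h=cv2.cvtColor(im,cv2.COLOR_BGR2HSV); m=cv2.inRange(h,lo,hi); k=np.zeros_like(m); x0,y0,x1,y1=box; k[y0:y1,x0:x1]=m[y0:y1,x0:x1]; return k
t=cv2.imread("pics/top0.png");s=cv2.imread("pics/side0.png")
def cen(m): ys,xs=np.nonzero(m); return np.array([xs.mean(),ys.mean()]),len(xs),np.c_[xs,ys]
def show(n,im,cam,lo,hi,box,z):
    c,k,p=cen(seg(im,lo,hi,box)); q=np.array([atz(cam,x,z)[:2] for x in p]); w,v=np.linalg.eigh(np.cov(q.T)); d=v[:,1]
    print(n,cam,c,k,"xy",atz(cam,c,z),"long axis deg",np.degrees(np.arctan2(d[1],d[0])),w**.5); return ray(cam,c)
r=show("red",t,"top",(0,150,60),(6,255,255),(290,230,320,260),.112)
a=show("orange",t,"top",(7,150,120),(20,255,255),(265,235,285,262),.174)
b=show("orange",s,"side",(4,150,120),(20,255,255),(295,190,330,215),.174)
print("grip top",*tri([a,b]))
m=seg(t,(105,120,40),(125,255,255),(130,190,210,260)); _,_,p=cen(m)
q=np.array([atz("top",x,.035)[:2] for x in p],np.float32); print("tray top rect",cv2.minAreaRect(q))
for z in (.112,): print()
for c,im in(("top",t),("side",s)):
  eyes.snapshot(c); 
  for n in ("button_top","mill"):
    l=spotter.outline_of(c,n)
    if l: print(n,c,l[0]["p"],l[0]["rect"])
    if c=="top" and n=="mill":
      ys,xs=np.nonzero(l[0]["region"]); q=np.array([atz("top",x,.052)[:2] for x in np.c_[xs,ys]],np.float32); print(cv2.minAreaRect(q))
E
```

```text
red top [302.6818 245.0568] 88 xy [ 0.5219 -0.1681  0.112 ] long axis deg -178.65029491599287 [0.0067 0.0073]
orange top [274.9048 248.9524] 21 xy [ 0.5113 -0.0952  0.174 ] long axis deg -171.64865394065336 [0.0014 0.0084]<stdin>:6: RuntimeWarning: Mean of empty slice.
  ret = ret.dtype.type(ret / rcount)
  avg = a.mean(axis, **keepdims_kw)
  ret = um.true_divide(
<stdin>:8: RuntimeWarning: Degrees of freedom <= 0 for slice
  c *= np.true_divide(1, fact)
  c *= np.true_divide(1, fact)
Traceback (most recent call last):
ValueError: not enough values to unpack (expected 2, got 0)

During handling of the above exception, another exception occurred:

Traceback (most recent call last):
numpy.linalg.LinAlgError: 0-dimensional array given. Array must be at least two-dimensional
```

```bash
cat >> h.py <<'E'
def tool():
    o=get_obs(); return np.array(o["tool_pos"]),R.from_euler("xyz",o["orientation"],degrees=True),o
def go(xyz,yaw):
    """prints shift in the present tool axes (mm) and then the turn about tool z (rad)"""
    p,r,o=tool(); d=r.inv().apply(np.array(xyz)-p)*1000
    rv=(r.inv()*R.from_euler("xyz",[180,0,yaw],degrees=True)).as_rotvec()
    print("shift",d.round(1),"turn",rv.round(3),"j6",o["joint_pos"][5].round(1),"F",np.round(o["force"],1),"pos",p.round(4),np.round(o["orientation"],1),"t",o["clock"])
E
python3 -m crank '[0,0,0,-43.5,34.2,-2.3,0, 0,0,0,-43.5,34.2,-2.3,0, 0,0,0,-43.5,34.2,-2.3,0, 0,0,0,-43.5,34.2,-2.3,0, 0,0,0,-43.5,34.2,-2.3,0]'
python3 -m crank '[0,0,0,-43.5,34.2,-2.3,0, 0,0,0,-43.5,34.2,-2.3,0, 0,0,0,-43.5,34.2,-2.3,0, 0,0,0,-43.5,34.2,-2.3,0, 0,0,0,-43.5,34.2,-2.3,0]'
python3 -m crank '[0,0,-0.17,0,0,0,0, 0,0,-0.17,0,0,0,0, 0,0,-0.17,0,0,0,0, 0,0,-0.17,0,0,0,0]'
python3 -m crank '[0,0,-0.17,0,0,0,0, 0,0,-0.17,0,0,0,0, 0,0,-0.17,0,0,0,0, 0,0,-0.17,0,0,0,0,0,0,0,0,0,0,0]'
python3 - <<'E'
from h import *
go((.522,-.168,.2),-81.7)
m=eyes.camera_model("wrist"); im=eyes.snapshot("wrist"); cv2.imwrite("pics/w1.png",im)
print(np.array(m["extrinsics"]).round(3))
E
```

```text
clock: 1.78
tool_pos: [0.375, -0.4001, 0.2384]
orientation: [-180.0, 0.0, -160.4]
force: [1.7, 0.5, -0.6]
opening: 0.0429
gripper_force: 0.0
clock: 2.4
tool_pos: [0.5224, -0.1657, 0.2501]
orientation: [-180.0, 0.0, -160.3]
force: [-0.0, -1.1, -0.4]
opening: 0.0008
gripper_force: 0.0
clock: 2.9
tool_pos: [0.5216, -0.1673, 0.2497]
orientation: [-180.0, 0.0, -121.1]
force: [-0.5, -0.4, -0.4]
opening: 0.0005
gripper_force: 0.0
clock: 3.52
tool_pos: [0.5216, -0.1674, 0.2497]
orientation: [-180.0, -0.0, -82.5]
force: [0.2, 1.0, -0.7]
opening: 0.0001
gripper_force: 0.0
shift [ 0.7 -0.3 49.7] turn [-0.    -0.    -0.014] j6 4.8 F [ 0.2  1.  -0.7] pos [ 0.5216 -0.1674  0.2497] [-180.    -0.   -82.5] t 3.525
[[-0.991 -0.124 -0.039  0.532]
 [-0.13   0.944  0.302 -0.251]
 [-0.001  0.304 -0.953  0.408]
 [ 0.     0.     0.     1.   ]]
```

View pics/w1.png

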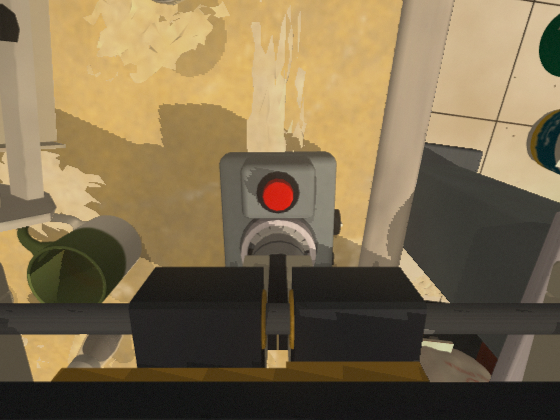

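The wrist view shows the red button at about (278,195), with the collar behind it and the closed fingers below.

```bash
python3 - <<'E'
from h import *
im=cv2.imread("pics/w1.png"); h=cv2.cvtColor(im,cv2.COLOR_BGR2HSV)
m=cv2.inRange(h,(0,180,100),(5,255,255))|cv2.inRange(h,(175,180,100),(180,255,255)); m[:150]=0;m[230:]=0;m[:,:240]=0;m[:,320:]=0
ys,xs=np.nonzero(m);c=[(xs.min()+xs.max())/2,(ys.min()+ys.max())/2]; print(c,xs.mean(),ys.mean(),len(xs))
rw=ray("wrist",c)
for z in(.112,.114):print(atz("wrist",c,z))
print(tri([rw,ray("top",(302.7,245.3))]))
p,r,o=tool();print(o["joint_pos"])
E
```

```text
[np.float64(277.5), np.float64(194.5)] 277.6241787122208 194.6819973718791 761
[ 0.52120442 -0.17258577  0.112     ]
[ 0.52127279 -0.17311867  0.114     ]
(array([ 0.52098112, -0.16886181,  0.09812525]), [0.00025246017703896853, 0.0002524601770389924])
[ 2.70222672e+00  7.70549709e+00 -1.34432506e+01 -2.06458185e-03
 -6.88402831e+01  4.64849209e+00]
```

```bash
python3 -m crank '[0,0,0,2.5,0,44,0, 0,0,0,0,0,44,0, 0,0,0,0,0,40,0, 0,0,0,0,0,3,0, 0,0,0,0,0,0,0]'
python3 -m crank '[0,0,0,0,0,2,0, 0,0,0,0,0,2,0, 0,0,0,0,0,2,0, 0,0,0,0,0,2,0, 0,0,0,0,0,1,0]'
```

```text
clock: 4.2
tool_pos: [0.5228, -0.17, 0.1197]
orientation: [-179.9, -0.0, -82.5]
force: [-0.2, -0.6, 0.7]
opening: 0.0001
gripper_force: 0.0
clock: 4.82
tool_pos: [0.5222, -0.1699, 0.1099]
orientation: [-180.0, -0.0, -82.4]
force: [-1.0, 0.7, 5.2]
opening: 0.0002
gripper_force: 2.4
```

```bash
python3 -m crank '[0,0,0,0,0,1.5,0, 0,0,0,0,0,1.5,0, 0,0,0,0,0,1.5,0, 0,0,0,0,0,0,0]'
python3 -m crank '[0,0,0,0,0,1,0, 0,0,0,0,0,0.5,0, 0,0,0,0,0,0,0]'
```

```text
clock: 5.32
tool_pos: [0.5221, -0.1699, 0.1049]
orientation: [-180.0, -0.0, -82.4]
force: [0.1, -0.7, 2.2]
opening: 0.0004
gripper_force: 1.3
clock: 5.7
tool_pos: [0.5221, -0.1699, 0.1036]
orientation: [-180.0, -0.0, -82.4]
force: [0.6, 0.3, 4.3]
opening: 0.0004
gripper_force: 1.9
```

```bash
python3 -m crank '[0,0,0,0,0,0.5,0, 0,0,0,0,0,0,0]'
python3 -m crank '[0,0,0,0,0,0.4,0, 0,0,0,0,0,0,0]'
```

```text
clock: 5.95
tool_pos: [0.5221, -0.1699, 0.1033]
orientation: [-180.0, -0.0, -82.4]
force: [0.2, -0.2, 4.8]
opening: 0.0005
gripper_force: 2.7
clock: 6.2
tool_pos: [0.5221, -0.17, 0.1032]
orientation: [-180.0, -0.0, -82.4]
force: [-0.0, 0.1, 8.5]
opening: 0.0004
gripper_force: 4.2
```

The button is home: the force rises while z stops at 0.103. Next I retreat up, turn to the bar's yaw, open, and look at the cup.

```bash
python3 -m crank '[0,0,0,0,0,-10,0, 0,0,0,0,0,-50,0, 0,0,0,0,0,-60,0, 0,0,0.18,0,0,-30,1, 0,0,0.18,0,0,0,1]'
python3 -m crank '[0,0,0.18,0,0,0,1, 0,0,0.18,0,0,0,1, 0,0,0.18,0,0,0,1, 0,0,0.18,0,0,0,1, 0,0,0.18,0,0,0,1]'
python3 -m crank '[0,0,0.18,0,0,0,1, 0,0,0.12,0,0,0,1, 0,0,0,0,0,0,1]'
python3 - <<'E'
from h import *
p,r,o=tool(); im=eyes.snapshot("wrist"); cv2.imwrite("pics/w2.png",im)
h=cv2.cvtColor(im,cv2.COLOR_BGR2HSV); m=cv2.inRange(h,(6,150,100),(20,255,255))
n,l,st,ce=cv2.connectedComponentsWithStats(m)
for i in range(1,n):
    if st[i,4]>30: print(st[i],ce[i],atz("wrist",ce[i],.174))
for c in("cup_grip","button_top"):
    print(c,[(np.round(x["location"],1),round(x["p"],2)) for x in spotter.place_of("wrist",c)[:2]])
go((.511,-.095,.2),-171.7)
E
```

```text
clock: 6.82
tool_pos: [0.5228, -0.1699, 0.2557]
orientation: [-179.8, 0.1, -103.4]
force: [-0.0, -0.0, -0.6]
opening: 0.0151
gripper_force: 0.0
clock: 7.45
tool_pos: [0.5212, -0.1697, 0.2524]
orientation: [179.9, -0.1, -155.0]
force: [0.5, -0.8, 0.1]
opening: 0.065
gripper_force: 0.0
clock: 7.82
tool_pos: [0.5214, -0.1697, 0.2524]
orientation: [180.0, -0.1, -171.8]
force: [-0.1, 0.3, -0.3]
opening: 0.0873
gripper_force: 0.0
[ 62 126   9  13  37] [ 65.83783784 131.75675676] [ 0.47930797 -0.32057465  0.174     ]
[ 46 142  13  20  42] [ 51.66666667 151.5952381 ] [ 0.49412323 -0.33062635  0.174     ]
[  8 162  37  54 165] [ 23.04848485 189.87878788] [ 0.52434521 -0.35192831  0.174     ]
[375 202  12  39 309] [380.88996764 221.07119741] [ 0.51062617 -0.09729676  0.174     ]
[ 82 290  31  58 745] [ 93.04832215 318.74765101] [ 0.62431698 -0.30481228  0.174     ]
[ 244  362  315   19 4139] [406.70210196 372.72698719] [ 0.6398118  -0.04394465  0.174     ]
cup_grip [(array([372.6, 214.7]), 0.82)]
button_top [(array([277.2, 193.6]), 0.77)]
shift [-0.3 75.6 52.6] turn [ 0. -0.  0.] j6 -84.1 F [ 0.3 -0.1 -0.7] pos [ 0.5217 -0.1698  0.2526] [ 180.    -0.  -171.7] t 7.975
```

View pics/w2.png

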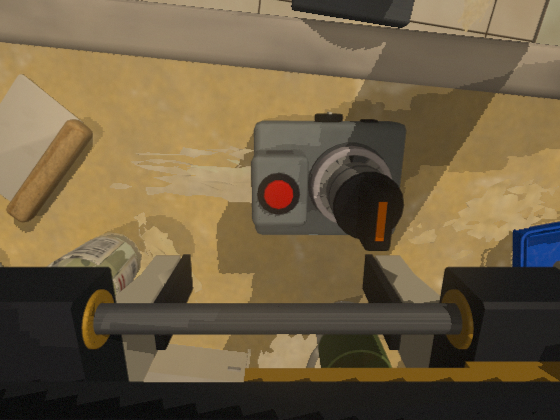

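The wrist view shows the stripe at (381,221), the button down at (277,194), and the tray's edge at the right.

```bash
python3 -m crank '[0,0,0,-0.3,38,0,1, 0,0,0,0,37,0,1, 0,0,0,0,0,0,1]'
python3 - <<'E'
from h import *
p,r,o=tool(); w2=np.array([380.9,221.1]); im=eyes.snapshot("wrist"); 
h=cv2.cvtColor(im,cv2.COLOR_BGR2HSV); m=cv2.inRange(h,(6,150,100),(20,255,255)); m[300:]=0; m[:,:200]=0; m[:,360:]=0
ys,xs=np.nonzero(m); c=[xs.mean(),ys.mean()]; print(c,len(xs),xs.min(),xs.max(),ys.min(),ys.max())
print(atz("wrist",c,.174), tri([ray("wrist",c),ray("top",(274.9,249.))]))
q=np.array([atz("wrist",x,.174)[:2] for x in np.c_[xs,ys]]); v=np.linalg.eigh(np.cov(q.T))[1][:,1]; print("stripe",np.degrees(np.arctan2(v[1],v[0]))%180)
m=eyes.camera_model("wrist"); P=np.linalg.inv(np.array(m["extrinsics"]))@np.array([*p,1.]); print("tcp px",m["cx"]+m["fx"]*P[0]/P[2],m["cy"]+m["fy"]*P[1]/P[2])
go((.511,-.0965,.145),-171.7)
cv2.imwrite("pics/w3.png",im)
E
```

```text
clock: 8.35
tool_pos: [0.5113, -0.0939, 0.2529]
orientation: [180.0, 0.0, -171.6]
force: [0.3, -0.3, -0.1]
opening: 0.0871
gripper_force: 0.0
[np.float64(275.1951219512195), np.float64(219.390243902439)] 287 272 279 201 239
[ 0.51061882 -0.09821739  0.174     ] (array([ 0.51135117, -0.09666284,  0.17145353]), [0.0014496900421646637, 0.0014496900421646774])
stripe 7.25906559746889
tcp px 282.38228900227904 272.85801011918767
shift [  0.8  -1.7 107.9] turn [0.    0.    0.001] j6 -92.8 F [-0.8 -0.4  0.4] pos [ 0.5115 -0.0948  0.2529] [ 180.     0.  -171.6] t 8.4
```

```bash
python3 -m crank '[0,0,0,0.8,-2,45,1, 0,0,0,0,0,40,1, 0,0,0,0,0,18,1, 0,0,0,0,0,4,1, 0,0,0,0,0,0,1]'
python3 -m crank '[0,0,0,0,0,0,0.35, 0,0,0,0,0,0,0.35, 0,0,0,0,0,0,0.35, 0,0,0,0,0,0,0.35]'
python3 -m crank '[0,0,0,0,0,0,0.2, 0,0,0,0,0,0,0.2]'
python3 - <<'E'
from h import *
go((.511,-.0968,.145),-172)
E
```

```text
clock: 9.02
tool_pos: [0.5115, -0.0981, 0.1461]
orientation: [-180.0, 0.0, -171.8]
force: [-0.7, 0.1, -0.2]
opening: 0.0875
gripper_force: 0.0
clock: 9.52
tool_pos: [0.5111, -0.0976, 0.1459]
orientation: [180.0, 0.0, -171.8]
force: [-0.7, 0.7, -0.2]
opening: 0.053
gripper_force: 0.0
clock: 9.78
tool_pos: [0.511, -0.0977, 0.1457]
orientation: [-180.0, -0.0, -171.8]
force: [-0.0, 0.2, 0.1]
opening: 0.033
gripper_force: 0.0
shift [-0.1  0.9  0.7] turn [-0.    -0.     0.003] j6 -92.6 F [-0.   0.2  0.1] pos [ 0.511  -0.0977  0.1457] [-180.    -0.  -171.8] t 9.775
```

```bash
python3 -m crank '[0,0,0,0,0.7,0,0.2, 0,0,0,0,0,0,0.1, 0,0,0,0,0,0,0]'
python3 -m crank '[0,0,0,0,0,0,0, 0,0,0,0,0,0,0,0,0,0,0,0,0,0]'
python3 -c "
from h import *
go((.511,-.0968,.145),-172);print(get_obs()['moment'])"
```

```text
clock: 10.15
tool_pos: [0.5109, -0.0967, 0.1456]
orientation: [180.0, 0.0, -171.8]
force: [-1.4, 3.0, 0.6]
opening: 0.0199
gripper_force: 30.0
clock: 10.52
tool_pos: [0.5109, -0.0968, 0.1456]
orientation: [180.0, 0.0, -171.8]
force: [-0.8, 3.5, -0.7]
opening: 0.0196
gripper_force: 30.0
shift [-0.1  0.   0.6] turn [0.    0.    0.003] j6 -92.7 F [-0.8  3.5 -0.7] pos [ 0.5109 -0.0968  0.1456] [ 180.     0.  -171.8] t 10.525
[ 1.41560939  0.29697622 -0.02090876]
```

```bash
python3 -m crank '[0,0,0,0,0.7,0,0, 0,0,-0.03,0,0,0,0, 0,0,-0.05,0,0,0,0, 0,0,0,0,0,0,0]'
python3 -c "
from h import *
go((.511,-.0968,.145),-172);print(get_obs()['moment'])"
```

```text
clock: 11.02
tool_pos: [0.5109, -0.0966, 0.1457]
orientation: [-180.0, -0.0, -167.2]
force: [0.2, -0.5, 0.8]
opening: 0.0198
gripper_force: 30.0
shift [-0.1 -0.2  0.7] turn [-0.001 -0.     0.084] j6 -88.2 F [ 0.2 -0.5  0.8] pos [ 0.5109 -0.0966  0.1457] [-180.    -0.  -167.2] t 11.025
[-0.23943743  0.06051778  0.05799879]
```

```bash
python3 -m crank '[0,0,-0.08,0,0,0,0, 0,0,-0.08,0,0,0,0, 0,0,-0.08,0,0,0,0, 0,0,-0.08,0,0,0,0, 0,0,-0.03,0,0,0,0]'
cat > m.py <<'E'
from h import *
o=get_obs(); print("yaw",round(o["orientation"][2],2),"turned",round((o["orientation"][2]+171.8)%360,2),"M",np.round(o["moment"],3),"F",np.round(o["force"],1))
E
python3 m.py
python3 -m crank '[0,0,-0.05,0,0,0,0, 0,0,0,0,0,0,0]' >/dev/null; python3 m.py
python3 -m crank '[0,0,-0.05,0,0,0,0, 0,0,0,0,0,0,0]' >/dev/null; python3 m.py
python3 -m crank '[0,0,-0.05,0,0,0,0, 0,0,0,0,0,0,0]' >/dev/null; python3 m.py
```

```text
clock: 11.65
tool_pos: [0.5109, -0.0966, 0.1457]
orientation: [-180.0, -0.0, -147.2]
force: [-0.2, -0.8, -0.3]
opening: 0.0196
gripper_force: 30.0
yaw -147.16 turned 24.64 M [-0.396 -0.126 -0.074] F [-0.2 -0.8 -0.3]
yaw -144.38 turned 27.42 M [-0.486 -0.071  0.052] F [ 0.2 -0.8 -0.4]
yaw -141.55 turned 30.25 M [-0.517 -0.065  0.039] F [-0.6  0.5  0.5]
yaw -138.69 turned 33.11 M [-0.522 -0.117  0.079] F [ 0.1 -0.9  0.5]
```

```bash
sed -i 's/"F"/"tau6",round(o["tau"][5],3),"op",round(o["opening"],4),"F"/' m.py
python3 -m crank '[0,0,-0.045,0,0,0,0, 0,0,0,0,0,0,0]' >/dev/null; python3 m.py
python3 -m crank '[0,0,-0.045,0,0,0,0, 0,0,0,0,0,0,0]' >/dev/null; python3 m.py
python3 -m crank '[0,0,-0.045,0,0,0,0, 0,0,0,0,0,0,0]' >/dev/null; python3 m.py
python3 -m crank '[0,0,-0.045,0,0,0,0, 0,0,0,0,0,0,0]' >/dev/null; python3 m.py
```

```text
yaw -136.12 turned 35.68 M [-0.446 -0.059  0.056] tau6 0.3 op 0.02 F [ 0.3 -1.1 -1. ]
yaw -133.55 turned 38.25 M [-0.472 -0.074  0.058] tau6 0.298 op 0.0197 F [-0.2 -1.   1.5]
yaw -130.96 turned 40.84 M [-0.46   0.001  0.047] tau6 0.296 op 0.0198 F [-0.9 -0.2  0.6]
yaw -128.39 turned 43.41 M [-0.469 -0.055  0.056] tau6 0.295 op 0.0198 F [-0.4 -0.1  1.7]
```

```bash

python3 -m crank '[0,0,-0.045,0,0,0,0, 0,0,0,0,0,0,0]' >/dev/null; python3 m.py
python3 -m crank '[0,0,-0.045,0,0,0,0, 0,0,0,0,0,0,0]' >/dev/null; python3 m.py
python3 -m crank '[0,0,-0.045,0,0,0,0, 0,0,0,0,0,0,0]' >/dev/null; python3 m.py
python3 -m crank '[0,0,-0.045,0,0,0,0, 0,0,0,0,0,0,0]' >/dev/null; python3 m.py
```

```text
yaw -125.81 turned 45.99 M [-0.496 -0.007  0.04 ] tau6 0.296 op 0.0198 F [-0.  -0.5  1. ]
yaw -123.23 turned 48.57 M [-0.526 -0.019  0.069] tau6 0.297 op 0.0196 F [ 0.6 -0.4  2. ]
yaw -120.65 turned 51.15 M [-0.549 -0.052  0.048] tau6 0.299 op 0.0202 F [ 0.1 -0.5  1. ]
yaw -118.07 turned 53.73 M [-0.568 -0.076  0.047] tau6 0.301 op 0.0204 F [ 0.7 -0.9  1.1]
```

```bash

python3 -m crank '[0,0,-0.04,0,0,0,0, 0,0,0,0,0,0,0]' >/dev/null; python3 m.py
python3 -m crank '[0,0,-0.04,0,0,0,0, 0,0,0,0,0,0,0]' >/dev/null; python3 m.py
python3 -c "
from h import *
im=eyes.snapshot('wrist');cv2.imwrite('pics/w4.png',im)"
```

```text
yaw -115.78 turned 56.02 M [-0.594 -0.105  0.027] tau6 0.271 op 0.0194 F [ 0.1 -1.1  0.9]
yaw -113.48 turned 58.32 M [-0.621 -0.033  0.018] tau6 0.272 op 0.02 F [-0.2 -1.1  0.8]
```

View pics/w4.png

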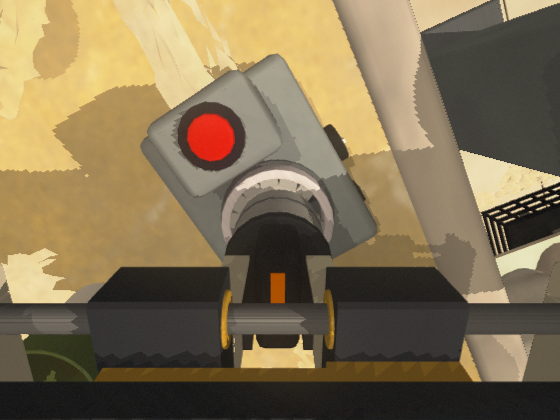

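The bar stays aligned between the pads at about (277,285) while the mill is seen rotated, so the cup is turning with the tool and hasn't met a stop yet.

```bash

python3 -m crank '[0,0,-0.04,0,0,0,0, 0,0,0,0,0,0,0]' >/dev/null; python3 m.py
python3 -m crank '[0,0,-0.04,0,0,0,0, 0,0,0,0,0,0,0]' >/dev/null; python3 m.py
python3 -m crank '[0,0,-0.04,0,0,0,0, 0,0,0,0,0,0,0]' >/dev/null; python3 m.py
```

```text
yaw -111.17 turned 60.63 M [-0.554 -0.08  -0.002] tau6 0.275 op 0.0201 F [ 0.3 -1.4  1.2]
yaw -108.89 turned 62.91 M [-0.59  -0.169  0.004] tau6 0.276 op 0.0198 F [-0.4 -1.2  1.3]
yaw -106.6 turned 65.2 M [-0.576 -0.2   -0.042] tau6 0.279 op 0.0198 F [ 0.5 -1.4  1.3]
```

```bash

python3 -m crank '[0,0,-0.04,0,0,0,0, 0,0,0,0,0,0,0]' >/dev/null; python3 m.py
python3 -m crank '[0,0,-0.04,0,0,0,0, 0,0,0,0,0,0,0]' >/dev/null; python3 m.py
```

```text
yaw -104.31 turned 67.49 M [-0.653 -0.187  0.004] tau6 0.283 op 0.02 F [-0.2 -1.1  1.7]
yaw -102.01 turned 69.79 M [-0.612 -0.184  0.026] tau6 0.289 op 0.0201 F [ 0.7 -0.9  1. ]
```

```bash

python3 -m crank '[0,0,-0.04,0,0,0,0, 0,0,0,0,0,0,0]' >/dev/null; python3 m.py
python3 -m crank '[0,0,-0.04,0,0,0,0, 0,0,0,0,0,0,0]' >/dev/null; python3 m.py
```

```text
yaw -99.72 turned 72.08 M [-0.603 -0.147  0.005] tau6 0.298 op 0.0198 F [ 0.  -2.1  2.7]
yaw -97.43 turned 74.37 M [-0.57  -0.134 -0.025] tau6 0.309 op 0.0199 F [ 0.7 -1.1  2. ]
```

```bash

python3 -m crank '[0,0,-0.04,0,0,0,0, 0,0,0,0,0,0,0]' >/dev/null; python3 m.py
python3 -m crank '[0,0,-0.04,0,0,0,0, 0,0,0,0,0,0,0]' >/dev/null; python3 m.py
```

```text
yaw -95.14 turned 76.66 M [-0.579 -0.25  -0.016] tau6 0.314 op 0.0197 F [-0.3 -0.7  2.6]
yaw -92.85 turned 78.95 M [-0.613 -0.201 -0.009] tau6 0.314 op 0.0198 F [-0.  -1.6  2.8]
```

```bash

python3 -m crank '[0,0,-0.025,0,0,0,0, 0,0,0,0,0,0,0]' >/dev/null; python3 m.py
python3 -m crank '[0,0,-0.025,0,0,0,0, 0,0,0,0,0,0,0]' >/dev/null; python3 m.py
```

```text
yaw -91.33 turned 80.47 M [-0.541 -0.298 -0.068] tau6 0.237 op 0.0199 F [ 0.4 -1.   2.3]
yaw -89.87 turned 81.93 M [-0.371 -0.294 -0.186] tau6 0.367 op 0.0202 F [ 1.5 -0.9  2.4]
```

```bash

python3 -m crank '[0,0,-0.025,0,0,0,0, 0,0,0,0,0,0,0]' >/dev/null; python3 m.py
```

```text
yaw -88.43 turned 83.37 M [-0.331 -0.325 -0.286] tau6 0.497 op 0.0198 F [ 0.5 -0.4  3.8]
```

Stop felt at about 80.5–81° (moment rising about 0.1 N·m per degree). I ease off to about 80°.

```bash

python3 -m crank '[0,0,0.03,0,0,0,0, 0,0,0.03,0,0,0,0,0,0,0,0,0,0,0]' >/dev/null; python3 m.py
python3 -m crank '[0,0,0,0,0,-1,0,0,0,0,0,0,0,0]'; python3 m.py
```

```text
yaw -91.93 turned 79.87 M [-0.013 -0.372 -0.02 ] tau6 -0.232 op 0.0197 F [0.2 0.  3.2]
clock: 18.58
tool_pos: [0.5108, -0.0962, 0.1466]
orientation: [180.0, 0.0, -91.9]
force: [1.0, -0.5, 1.7]
opening: 0.0201
gripper_force: 30.0
yaw -91.88 turned 79.92 M [-0.013 -0.521  0.014] tau6 0.017 op 0.0201 F [ 1.  -0.5  1.7]
```

```bash

python3 -m crank '[0,0,0,0,0,-1,0,0,0,0,0,0,0,0]'; python3 m.py
```

```text
clock: 18.82
tool_pos: [0.5108, -0.0963, 0.1475]
orientation: [180.0, 0.0, -91.9]
force: [1.5, 1.0, -0.4]
opening: 0.0196
gripper_force: 30.0
yaw -91.89 turned 79.91 M [ 0.107 -0.638  0.01 ] tau6 0.002 op 0.0196 F [ 1.5  1.  -0.4]
```

```bash

python3 -m crank '[0,0,0,0,0,-1,0,0,0,0,0,0,0,0]'; python3 m.py
```

```text
clock: 19.08
tool_pos: [0.5103, -0.0963, 0.1483]
orientation: [179.9, 0.0, -91.9]
force: [0.9, 0.5, -1.4]
opening: 0.0194
gripper_force: 30.0
yaw -91.9 turned 79.9 M [ 0.065 -0.336  0.03 ] tau6 -0.001 op 0.0194 F [ 0.9  0.5 -1.4]
```

```bash

python3 -m crank '[0,0,0,0,0,-1.5,0,0,0,0,0,0,0,0]'; python3 m.py
```

```text
clock: 19.32
tool_pos: [0.5102, -0.0963, 0.1498]
orientation: [179.9, -0.0, -91.9]
force: [0.1, -0.3, -3.5]
opening: 0.0197
gripper_force: 30.0
yaw -91.9 turned 79.9 M [0.043 0.061 0.003] tau6 -0.0 op 0.0197 F [ 0.1 -0.3 -3.5]
```

```bash

python3 -m crank '[0,0,0,0,0,-2,0,0,0,0,0,0,0,0]'; python3 m.py
```

```text
clock: 19.58
tool_pos: [0.5108, -0.0963, 0.1522]
orientation: [180.0, 0.0, -91.9]
force: [0.8, 0.9, -3.1]
opening: 0.0196
gripper_force: 30.0
yaw -91.89 turned 79.91 M [ 0.032  0.092 -0.033] tau6 -0.0 op 0.0196 F [ 0.8  0.9 -3.1]
```

```bash

python3 -m crank '[0,0,0,0,0,-3,0,0,0,0,0,0,-3,0,0,0,0,0,0,-3,0]'; python3 m.py
```

```text
clock: 19.95
tool_pos: [0.5109, -0.0963, 0.1615]
orientation: [-180.0, 0.0, -91.9]
force: [-0.0, 0.6, -2.8]
opening: 0.0194
gripper_force: 30.0
yaw -91.89 turned 79.91 M [ 0.06   0.115 -0.004] tau6 -0.0 op 0.0194 F [-0.   0.6 -2.8]
```

The cup is free (about 3 N weight). I raise it and measure the tray.

```bash

python3 -m crank '[0,0,0,0,0,-30,0,0,0,0,0,0,-40,0,0,0,0,0,0,-10,0,0,0,0,0,0,0,0]'
python3 - <<'E'
from h import *
np.set_printoptions(precision=4,suppress=True)
p,r,o=tool()
def blue(im,box):
    h=cv2.cvtColor(im,cv2.COLOR_BGR2HSV); m=cv2.inRange(h,(105,110,30),(128,255,255)); k=np.zeros_like(m); x0,y0,x1,y1=box;k[y0:y1,x0:x1]=m[y0:y1,x0:x1]
    n,l,st,ce=cv2.connectedComponentsWithStats(k); i=1+st[1:,4].argmax(); print(st[i],ce[i]); return np.argwhere(l==i)[:,::-1]
t=eyes.snapshot("top"); s=eyes.snapshot("side")
pt=blue(t,(130,190,215,260)); ps=blue(s,(250,290,340,380))
for cam,pp in(("top",pt),("side",ps)):
    q=np.array([atz(cam,x,.035)[:2] for x in pp],np.float32); R_=cv2.minAreaRect(q); print(cam,R_)
    l=spotter.place_of(cam,"tray"); print([(x["location"],round(x["p"],2)) for x in l[:1]], atz(cam,l[0]["location"],0) if l else 0)
    l=spotter.place_of(cam,"salt_shaker"); print("salt",[atz(cam,x["location"],0) for x in l[:1]])
    print("mug",[atz(cam,x["location"],0) for x in spotter.place_of(cam,"mug")[:1]])
print(o["joint_pos"],o["tool_pos"])
E
```

```text
clock: 20.45
tool_pos: [0.5109, -0.0961, 0.2413]
orientation: [-179.9, 0.0, -91.9]
force: [0.3, 0.7, -3.4]
opening: 0.02
gripper_force: 30.0
[ 146  208   49   36 1017] [171.1386 226.9361]
[ 270  308   54   59 1733] [295.7923 335.6272]
top ((0.5667165517807007, 0.2003789246082306), (0.08281709253787994, 0.12216312438249588), 19.90635108947754)
[([173.8, 230.6], 0.58)] [0.5595 0.1957 0.    ]
salt [array([0.7204, 0.0874, 0.    ])]
mug [array([ 0.7353, -0.0675,  0.    ])]
side ((0.5695545673370361, 0.20737576484680176), (0.08926652371883392, 0.1337924301624298), 19.387287139892578)
[([296.9, 339.0], 0.59)] [0.5639 0.1944 0.    ]
salt []
mug [array([ 0.732 , -0.0642,  0.    ])]
[ 10.9751   5.2407 -17.3978  -0.0257 -67.298  -12.8672] [ 0.5109 -0.0961  0.2413]
```

```bash

python3 -m crank '[0,0,0,-35,-3,0,0,0,0,0,-35,-3,0,0,0,0,0,-35,-3,0,0,0,0,0,-35,-3,0,0,0,0,0,-35,-3,0,0]'
python3 -m crank '[0,0,0.171,0,0,0,0,0,0,0.171,0,0,0,0,0,0,0.171,0,0,0,0,0,0,0.171,0,0,0,0]'
python3 -m crank '[0,0,0.171,0,0,0,0,0,0,0.171,0,0,0,0,0,0,0.171,0,0,0,0,0,0,0,0,0,0,0]'
python3 - <<'E'
from h import *
np.set_printoptions(precision=4,suppress=True)
im=eyes.snapshot("wrist"); cv2.imwrite("pics/w5.png",im)
print([(x["location"],round(x["p"],2)) for x in spotter.place_of("wrist","tray")[:2]])
go((.565,.2,.241),-160.4)
E
```

```text
clock: 21.48
tool_pos: [0.5316, 0.0792, 0.241]
orientation: [180.0, -0.0, -91.9]
force: [1.0, -0.4, -3.1]
opening: 0.0199
gripper_force: 30.0
clock: 21.98
tool_pos: [0.5315, 0.0782, 0.2408]
orientation: [180.0, -0.0, -131.4]
force: [-0.3, 0.5, -3.2]
opening: 0.0196
gripper_force: 30.0
clock: 22.48
tool_pos: [0.5316, 0.0781, 0.2409]
orientation: [-180.0, -0.0, -160.4]
force: [-0.8, -0.0, -3.2]
opening: 0.0197
gripper_force: 30.0
[([360.8, 235.4], 0.77), ([100.7, 108.9], 0.65)]
shift [-72.7 103.4  -0. ] turn [-0.    -0.     0.003] j6 -99.5 F [ 0.1  0.4 -2.7] pos [0.5316 0.0781 0.241 ] [-180.    -0.  -160.2] t 22.575
```

View pics/w5.png

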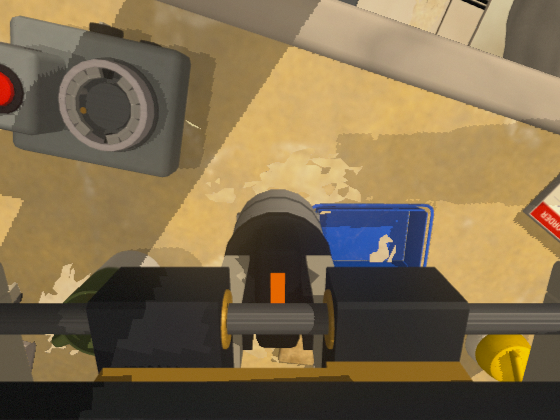

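The wrist view shows the tray's near rim edge running from (316,206) to (434,205), aligned with the tool. The mount is empty at the left, and the cup is held straight.

```bash
python3 - <<'E'
from h import *
np.set_printoptions(precision=4,suppress=True)
im=cv2.imread("pics/w5.png"); h=cv2.cvtColor(im,cv2.COLOR_BGR2HSV); m=cv2.inRange(h,(105,100,30),(128,255,255)); m[:190]=0;m[270:]=0;m[:,:290]=0;m[:,460:]=0
n,l,st,ce=cv2.connectedComponentsWithStats(m);i=1+st[1:,4].argmax();l=(l==i);ys,xs=np.nonzero(l);print(st[i])
top=[(c,np.nonzero(l[:,c])[0].min()) for c in range(330,426,5)]; f=np.polyfit(*zip(*top),1)
right=[(np.nonzero(l[r])[0].max(),r) for r in range(212,262,3)]; g=np.polyfit([b for a,b in right],[a for a,b in right],1)
print("first cols in rows",[(r,np.nonzero(l[r])[0].min()) for r in range(205,216,2)])
# corner
r=(f[1]+f[0]*g[1])/(1-f[0]*g[0]); c=g[0]*r+g[1]; C=atz("wrist",(c,r),.035)[:2]; L=atz("wrist",(330,f[0]*330+f[1]),.035)[:2]
d=C-L; yaw=np.degrees(np.arctan2(d[1],d[0]))-90; print("corner",c,r,C,"yaw",yaw,"fromcol",np.linalg.norm(d))
q=atz("wrist",(g[0]*258+g[1],258),.035)[:2]-C; print("yaw from right edge",np.degrees(np.arctan2(q[1],q[0])))
for Y in(yaw,19.6):
    a=np.radians(Y); ex=np.array([np.cos(a),np.sin(a)]);ey=np.array([-ex[1],ex[0]]); ctr=C+.049*ex-.069*ey; print("centre",ctr)
    go((*ctr,.241),Y-180)
E
```

```text
[ 313  204  121   63 5782]
first cols in rows [(205, np.int64(314)), (207, np.int64(313)), (209, np.int64(316)), (211, np.int64(316)), (213, np.int64(331)), (215, np.int64(320))]
corner 433.7693727159273 204.3369236745933 [0.4976 0.2466] yaw 19.501838726672602 fromcol 0.11383790191498307
yaw from right edge 19.86932099733763
centre [0.5669 0.1979]
shift [-73.7 100.8  -0. ] turn [-0.    -0.     0.004] j6 -99.5 F [ 0.1  0.4 -2.7] pos [0.5316 0.0781 0.241 ] [-180.    -0.  -160.2] t 22.575
centre [0.567 0.198]
shift [-73.8 100.9  -0. ] turn [-0.    -0.     0.003] j6 -99.5 F [ 0.1  0.4 -2.7] pos [0.5316 0.0781 0.241 ] [-180.    -0.  -160.2] t 22.575
```

```bash

python3 -m crank '[0,0,0,-24.5,33.5,0,0,0,0,0,-24.5,33.5,0,0,0,0,0,-24.5,33.5,0,0,0,0,0,0,0,0,0]'
python3 -m crank '[0,0,0,0,0,40,0,0,0,0,0,0,40,0,0,0,0,0,0,40,0,0,0,0,0,0,22,0,0,0,0,0,0,0,0]'
python3 -m crank '[0,0,0,0,0,3,0,0,0,0,0,0,2,0,0,0,0,0,0,0,0]'
python3 -c "
from h import *
go((.567,.198,.0856),-160.4)"
```

```text
clock: 23.08
tool_pos: [0.5678, 0.1999, 0.2403]
orientation: [-180.0, -0.0, -160.2]
force: [-0.0, -1.6, -3.2]
opening: 0.0198
gripper_force: 30.0
clock: 23.7
tool_pos: [0.5661, 0.1962, 0.0974]
orientation: [-179.9, -0.2, -160.4]
force: [0.1, 0.4, -1.5]
opening: 0.0194
gripper_force: 30.0
clock: 24.08
tool_pos: [0.5675, 0.1976, 0.0949]
orientation: [180.0, 0.1, -160.5]
force: [-0.0, -0.4, -3.5]
opening: 0.0197
gripper_force: 30.0
shift [0.4 0.6 9.3] turn [ 0.     0.001 -0.001] j6 -108.3 F [-0.  -0.4 -3.5] pos [0.5675 0.1976 0.0949] [ 1.800e+02  1.000e-01 -1.605e+02] t 24.075
```

```bash

python3 -m crank '[0,0,0,0,0,3,0,0,0,0,0,0,3,0,0,0,0,0,0,1.5,0,0,0,0,0,0,0,0]'
python3 -m crank '[0,0,0,0,0,1,0,0,0,0,0,0,0,0]'
```

```text
clock: 24.58
tool_pos: [0.5672, 0.1973, 0.0864]
orientation: [-180.0, -0.0, -160.5]
force: [0.4, -0.5, -3.4]
opening: 0.0198
gripper_force: 30.0
clock: 24.82
tool_pos: [0.5675, 0.1974, 0.0859]
orientation: [-180.0, 0.0, -160.5]
force: [-0.0, -0.6, -2.2]
opening: 0.02
gripper_force: 30.0
```

```bash

python3 -m crank '[0,0,0,0,0,0.7,0,0,0,0,0,0,0,0]'
```

```text
clock: 25.08
tool_pos: [0.5676, 0.1975, 0.0859]
orientation: [-180.0, 0.0, -160.5]
force: [-3.1, 0.4, 4.6]
opening: 0.02
gripper_force: 30.0
```

The cup is on the tray floor, so I let go and retreat.

```bash

python3 -m crank '[0,0,0,0,0,-0.4,0.3,0,0,0,0,0,0,0.4,0,0,0,0,0,0,0.6,0,0,0,0,0,0,0.7,0,0,0,0,0,0,0.7]'
python3 -m crank '[0,0,0,0,0,-10,0.7,0,0,0,0,0,-30,0.7,0,0,0,0,0,-50,0.7,0,0,0,30,0,-50,0.7,0,0,0,0,0,0,0.7]'
python3 - <<'E'
from h import *
w=eyes.snapshot("wrist"); t=eyes.snapshot("top"); s=eyes.snapshot("side")
a=cv2.resize(s[270:400,230:370],(400,371)); cv2.imwrite("pics/end.png",np.hstack([a,cv2.resize(w,(400,371))]))
print(get_obs()["tool_pos"],get_obs()["force"])
E
```

```text
clock: 25.7
tool_pos: [0.5673, 0.1974, 0.0853]
orientation: [-180.0, -0.0, -160.5]
force: [0.4, -0.2, 0.2]
opening: 0.0581
gripper_force: 0.0
clock: 26.32
tool_pos: [0.5399, 0.188, 0.2312]
orientation: [179.9, 0.5, -160.4]
force: [-0.1, 0.8, -1.2]
opening: 0.0613
gripper_force: 0.0
[0.53879335 0.18735774 0.22571052] [-1.00654741  0.2318126  -0.50338683]
```

View pics/end.png

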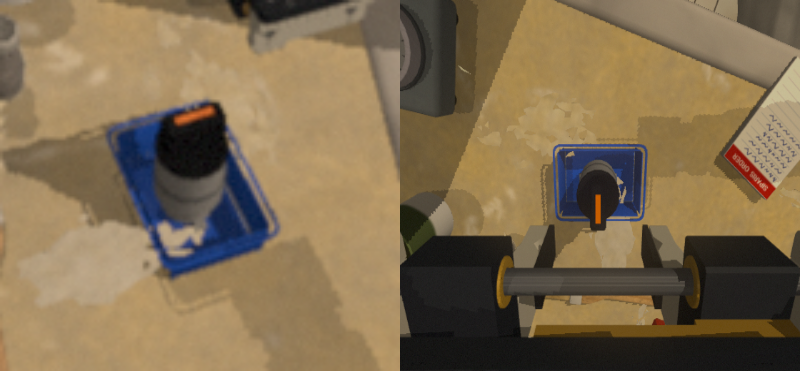

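The cup stands upright near the centre of the tray (right half, about 600,190), and the gripper is clear of it.

```bash
python3 -c "
from plant import ctrl; print(ctrl.close_job())"
```

```text
the job is handed in; nothing more can be done
None
```

I took the cup off the mill, stood it upright and released near the centre of the blue tray, and handed the job in at about 26 s on the robot's clock; no verdict came back.

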